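# Stand up the bolt pot and load it

### The arm

A 6-joint arm with a two-finger parallel gripper is mounted at the origin on the work surface. World frame = base frame: x ahead of the robot, y to its left, z up, the work surface at z = 0. Lengths are in m, angles in rad, forces in N, time in s.
With the tool pointing down it reaches from about 0.3 to 0.775 m from the base axis. Payload 14.6 kg.
Tool frame: the origin (TCP) lies midway between the tips of the shut fingers; the grasp point (between the pads) lies 19 mm behind it (ctrl.pinch_z is the z of the grasp point in the tool frame, in m); z points along the fingers, y is the line along which they close (so a half turn about z gives the same grasp; the last joint's range is limited). The gripper opens to 94 mm and grips with 3 to 60 N. Pads are 16 mm wide; open, the fingers measure 119 mm over their backs; the gripper's body (75 mm by 177 mm) begins 78 mm behind the grasp point.
Start: joints at [-1.184, 0.3, 1.521, -0, 1.321, -0.067], TCP at [0.241, -0.494, 0.174] pointing down, gripper open.
Joint ranges: [-3.03, 3.03], [-0.79, 2.21], [0.23, 2.52], [-1.04, 4.18], [0, 3.07], [-2.55, 2.55]. Speed limits (rad/s): [2.22, 2.22, 2.57, 3.14, 3.14, 3.14].

### API

Orientations are given as [roll, pitch, yaw] about the fixed x, y, z axes, in that order (R = Rz(yaw) Ry(pitch) Rx(roll)).
In Python, from station import ctrl, camera, ticket gives the robot as it stands. The module is installed in compiled form; this text tells all that it offers.
- The arm moves only by the shell command python3 -m inch 'ROWS' [FORCE]. ROWS is text: rows parted by semicolons, each of 7 numbers parted by spaces: the opening, from -1 (shut) to 1 (fully open), then the shift along the tool's x, y, z in units of 0.03 m (1.0 is 0.03 m), then the turn, a rotation vector about the tool's x, y, z in units of 10 degrees (1.0 is 10 degrees). In form: grip dx dy dz rx ry rz; .... A call has 1 to 10 rows; each row shifts and turns the commanded pose from where the row before left it, along the tool's axes as they then stand; what a row does not reach is not made up. A row lasts 1/8 s, in which the tool goes at most 62.5 mm and 10.7 degrees, less where a joint would pass 70% of its speed; a pose out of reach is approached as far as the arm can. A call with a number of a shift or a turn outside -1 to 1 is refused whole. A call with a gripper value outside its range is refused whole. The fingers move at their own pace and stop on an object; FORCE is the grip in N (left out, the last holds). Time passes only in rows, so rows that do not move let the fingers close. It gives the time, the measured TCP pose, the force, the opening and the grip force at its end, in the units of the state.
- ctrl.get_obs(): the state, without advancing time (a new reading comes with each control period).
- camera(name): name is "scene" or "top"; returns a dict with "img" (400x640x3 uint8, blue, green, red), "range_z" (400x640 float32, m along the optical axis (not along the pixel's ray), 0 where there is no reading), "intrinsics" (3x3 intrinsics, pixels), "view" (4x4, takes a point from world to camera coordinates). Camera axes: x right, y down, z forward; pixel columns grow to the right and rows downward; lengths in m; the calibration is good to about 2 mm. A picture is of the moment at which its call begins.
- ticket.hand_in(): hands the job in; it is judged then, once.
The state is a dict: "time_s": time; "qpos": joint angles; "joint_vel": joint speeds; "tau": joint torques, N m; "ee_pos": TCP position; "eef_rot": TCP orientation; "force": force on the tool from outside, world axes, zero at the start; "moment": the same for the moment, N m; "grip_width": finger opening in m; "grip_force": force on a finger pad.
Only numpy, scipy, OpenCV 4.12 (cv2) and the standard library are available. Lean on these libraries where they do the work, as an engineer would, in place of code of your own. Each camera call takes 0.05 s, during which the arm holds its last target. There are 200 camera calls.

### The job

The grey two-bay bolt pot has fallen over: stand it upright, mouth up, on the black rubber pad in the gap of its lane, and let go of it. Then drop the two long hex-head bolts from the wooden cradle into it thread end down, heads up, one in each bay. Leave the headless rod in the cradle, the lane's other things standing where they are, and everything else on the bench alone.

Things in the scene. Friction and masses are not known exactly. Their poses are not given: they have to be found in the camera images.
- pot: grey steel pot, rectangular tube open at one end: 100 mm long, 64 (z) x 52 mm (y) outside; walls, floor, divider 4 mm. Origin: centre of its floor's outside; +x to the open mouth. The divider (plane z = 0) makes two bays 26 (z) x 44 mm (y), centred at z = +15 and -15 mm, 96 mm deep; it ends 14 mm below the rim. Starts lying on a 52 mm wide side, x level, origin 32 mm up. 0.4 to 0.8 kg
- pad: black rubber pad, 70 x 70 x 2 mm, fixed in the free place of the lane (near, middle or far): where the pot must stand. Origin: centre of its underside, 4 mm above the bench, so its top is 6 mm above the bench. x across the lane, y along it
- lane: fixed aluminium tray on the bench, 310 mm long (y) and 96 mm across (x), floor 4 mm thick, a lip 14 mm high along both long edges, 90 mm between the lips. Origin: centre of its underside, on the bench. Three places 100 mm apart at y = -100, 0, +100 mm: pad, carton and tin, in any order
- carton: closed cardboard carton standing in the lane, 56 x 56 x 85 mm high, loose. Origin: centre of its underside, z up. Leave alone
- tin: closed plain steel tin standing in the lane, 58 mm diameter, 85 mm high, loose. Origin: centre of its underside, z up. Leave alone
- cradle: fixed wooden cradle: two battens 18 mm thick, 210 mm long (y) at x = -72.5 and +72.5 mm, slots 20 mm wide at y = -70, 0, +70 mm; slot floor 28, batten tops 38 mm above the bench; bolts and rod lie across both battens, along x; end strips 12 mm high join the battens. Origin: centre of the underside, on the bench
- bolt1: steel hex-head bolt to load: shank 16 mm diameter, 180 mm long, head 27 mm across, 13 mm thick, 0.3 kg. Origin: on the axis at the thread end (which goes down); +x along the shank to the head. Starts level in any cradle slot, axis 36 mm up, thread end about 91 mm from the cradle's middle to its -x, head just beyond the +x batten
- bolt2: the second bolt, the same as bolt1
- dowel: plain steel rod without a head, 16 mm diameter, 170 mm long, in the remaining slot of the cradle. Origin: on the axis at one end, +x along the rod. Leave it in the cradle
- wrench: steel wrench, 200 mm, lying on the bench between robot and cradle. Leave alone
- tape: cardboard-brown roll, 96 mm diameter, 45 mm high, flat on the bench at the left. Leave alone
- jar: white plastic jar with a black lid, 70 mm diameter, 70 mm high, standing beyond the pot, left of the lane. Leave alone
- hammer: hammer lying to the right of the cradle. Leave alone
Mind the look-alikes: they are no part of the job. Leave any pink or purple look-alike of the pot alone.

How it is judged:
By the outcome, as a careful person would: the job done as asked, in the order asked, and still so for the second after the job is handed in, with the robot touching nothing.
It also fails if it takes over 72 s, if anything falls off the work surface, if the arm or the gripper's body presses on something with over 40 N, if the wrist force passes 120 N, or if a joint passes its speed limit or range.

## Working session

There is one attempt and no reset: what is moved stays moved. The work goes in short steps, Python scripts to look and compute and a shell command to move; the robot and the scene stay as the last step left them, time stands still between calls to the robot, and variables do not carry over. Pictures are saved under pics/ and viewed, at most 10 in all, crops included, and the job is handed in when it is done.

```bash
mkdir -p pics
python3 - <<'E'
from station import ctrl,camera
import cv2,numpy as np
for n in("scene","top"):
    c=camera(n);cv2.imwrite(f"pics/{n}0.png",c["img"]);np.savez(f"/tmp/{n}0.npz",**c)
    print(n,c["intrinsics"].round(1).tolist(),c["view"].round(3).tolist(),(c["range_z"]>0).mean())
o=ctrl.get_obs();print(o,ctrl.pinch_z)
E
```

```text
scene [[457.9, 0.0, 317.2], [0.0, 457.9, 198.1], [0.0, 0.0, 1.0]] [[0.86, 0.511, -0.006, -0.363], [0.387, -0.659, -0.645, -0.136], [-0.334, 0.552, -0.764, 1.887], [0.0, 0.0, 0.0, 1.0]] 0.99265234375
top [[482.0, 0.0, 316.1], [0.0, 482.0, 199.4], [0.0, 0.0, 1.0]] [[0.068, -0.998, 0.006, -0.043], [-0.977, -0.067, -0.203, 0.418], [0.203, 0.008, -0.979, 1.435], [0.0, 0.0, 0.0, 1.0]] 0.99596875
{'time_s': 0.1, 'qpos': array([-1.18355830e+00,  3.00422324e-01,  1.52152911e+00, -3.31122223e-05,
        1.32069051e+00, -6.66279869e-02]), 'joint_vel': array([-0.00065344, -0.00056473,  0.00029357,  0.0013815 , -0.00102983,
        0.0004887 ]), 'tau': array([ 1.22976227e-03, -5.32642579e+01, -3.53285122e+01,  7.09401886e-02,
        2.34904687e-02, -4.61451873e-05]), 'ee_pos': array([ 0.2410158 , -0.4940774 ,  0.17323508]), 'eef_rot': array([-3.14054355e+00, -3.78587020e-05,  4.53874203e-01]), 'force': array([ 0.17240734, -0.2318607 ,  0.39610367]), 'moment': array([ 0.02881556, -0.01074038,  0.02087182]), 'grip_force': 0.0, 'grip_width': 0.09428517505668951} -0.0188
```

View pics/scene0.png

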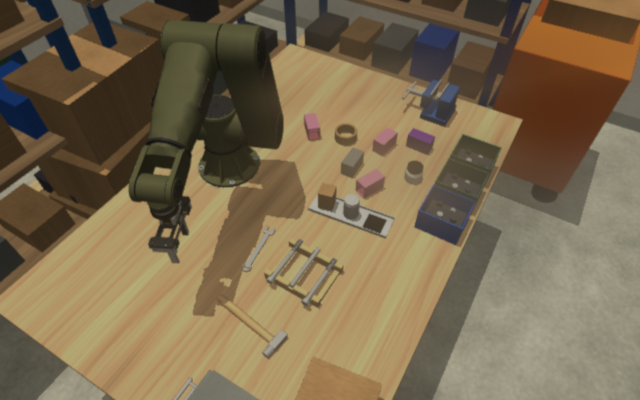

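View pics/top0.png

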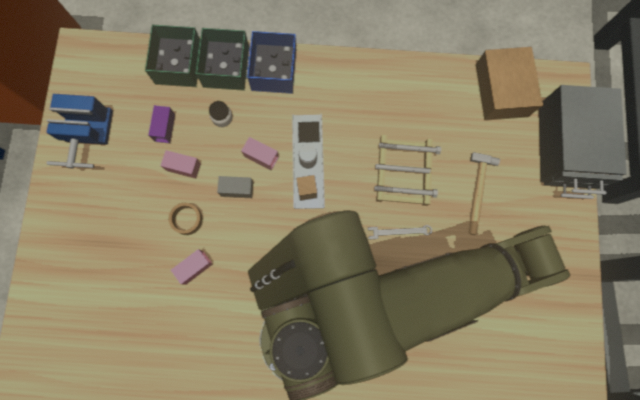

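The scene view shows the grey pot at (352,161) and the lane at (352,215), with its black pad at the right/far end (375,224). The cradle is at (305,270). In the top view these are the pot (235,186), pad (308,132), tin (308,156), carton (307,187) and cradle (405,170). There are four pot look-alikes in the top view: pink at (180,163), (260,152) and (191,266), and purple at (161,124). Only (235,186) is grey, so I take that as the pot and will confirm it in an enlarged crop.

```bash
cat > h.py <<'E'
import numpy as np,cv2
def ld(n,k=0): return dict(np.load(f"/tmp/{n}{k}.npz"))
def ray(c,u,v):
    R=c["view"][:3,:3];t=c["view"][:3,3]
    return -R.T@t, R.T@np.linalg.solve(c["intrinsics"],[u,v,1.])
def onz(c,u,v,z):
    o,d=ray(c,u,v);return o+d*(z-o[2])/d[2]
def pix(c,p):
    q=c["intrinsics"]@(c["view"][:3,:3]@np.asarray(p)+c["view"][:3,3]);return q[:2]/q[2]
def cloud(c):
    v,u=np.mgrid[:400,:640];K=c["intrinsics"];z=c["range_z"]
    P=np.stack([(u-K[0,2])/K[0,0]*z,(v-K[1,2])/K[1,1]*z,z],-1)
    return (P-c["view"][:3,3])@c["view"][:3,:3]
E
python3 - <<'E'
from h import *
t=ld("top");s=ld("scene")
r=lambda im,x0,x1,y0,y1,w,h:cv2.resize(im[y0:y1,x0:x1],(w,h),interpolation=cv2.INTER_CUBIC)
a=r(t["img"],210,330,110,215,400,350)
b=r(t["img"],365,445,130,210,400,350)
c=r(s["img"],295,415,145,240,400,250)
d=r(s["img"],255,355,235,305,400,250)
cv2.imwrite("pics/crop.png",np.vstack([np.hstack([a,b]),np.hstack([c,d])]))
T=cloud(t);S=cloud(s)
for n,c,P,b in(("pot top",t,T,(218,253,176,197)),("pot scene",s,S,(340,365,148,176)),("carton",t,T,(298,318,176,200)),("tin",t,T,(298,318,144,170)),("pad",t,T,(297,320,122,142))):
    q=P[b[2]:b[3],b[0]:b[1]].reshape(-1,3);print(n,np.percentile(q,[2,50,98],axis=0).round(3).tolist())
for P,n in((T,"T"),(S,"S")):
  m=(P[...,2]>.05)&(P[...,2]<.075)&(P[...,0]>.3)&(P[...,0]<.8)&(P[...,1]>-.1)&(P[...,1]<.4)
  k,l,st,ce=cv2.connectedComponentsWithStats(m.astype(np.uint8))
  for i in range(1,k):
    if st[i,4]>40:
        q=P[l==i];x=cv2.minAreaRect(q[:,:2].astype(np.float32)*1000);print(n,ce[i].round(),st[i,4],x,np.median(q[:,2]).round(4))
  m=(P[...,2]>.03)&(P[...,2]<.06)&(P[...,0]>.3)&(P[...,0]<.8)&(P[...,1]<-.1)&(P[...,1]>-.36)
  k,l,st,ce=cv2.connectedComponentsWithStats(m.astype(np.uint8))
  for i in range(1,k):
    if st[i,4]>20:
        q=P[l==i];x=cv2.minAreaRect(q[:,:2].astype(np.float32)*1000);print(n,'cr',ce[i].round(),st[i,4],x,np.percentile(q[:,2],[50,95]).round(4))
E
```

```text
pot top [[0.417, 0.187, -0.0], [0.44, 0.236, 0.062], [0.487, 0.287, 0.069]]
pot scene [[0.36, 0.186, -0.006], [0.448, 0.241, 0.034], [0.495, 0.356, 0.07]]
carton [[0.421, -0.015, 0.0], [0.445, 0.014, 0.087], [0.5, 0.044, 0.094]]
tin [[0.524, -0.008, -0.001], [0.544, 0.021, 0.076], [0.608, 0.054, 0.094]]
pad [[0.618, -0.008, -0.002], [0.65, 0.028, 0.005], [0.683, 0.063, 0.013]]
T [222.  80.] 158 ((780.1803588867188, 314.96209716796875), (20.073802947998047, 140.3716278076172), 5.855736255645752) 0.0619
T [271.  84.] 138 ((781.1227416992188, 155.6668243408203), (7.340125560760498, 137.89231872558594), 0.0013774585677310824) 0.0627
T [219. 110.] 304 ((679.340087890625, 310.0497131347656), (63.13444519042969, 58.69828796386719), 31.76148223876953) 0.0685
T [259. 151.] 550 ((556.731201171875, 171.12196350097656), (101.04041290283203, 53.52656173706055), 66.28709411621094) 0.0631
T [189. 164.] 211 ((498.8486328125, 383.9787292480469), (40.05228805541992, 52.224884033203125), 78.05712890625) 0.0628
T [308. 161.] 47 ((536.128173828125, 17.390382766723633), (22.67812156677246, 55.849151611328
[... 619 characters left out ...]
4.46964263916016, 60.10872268676758), 79.83340454101562) 0.0685
S [371. 179.] 317 ((558.639892578125, 172.62326049804688), (103.3411865234375, 61.84217834472656), 67.40433502197266) 0.0631
S [327. 199.] 72 ((468.61798095703125, 7.146282196044922), (76.276123046875, 41.14080047607422), 53.37042236328125) 0.0624
S [430. 197.] 42 ((784.9874267578125, 179.40444946289062), (106.16416931152344, 14.411722183227539), 82.50428771972656) 0.063
S [351. 209.] 71 ((563.9254760742188, 5.508283615112305), (54.91496276855469, 24.25438117980957), 28.731348037719727) 0.0636
S cr [305. 267.] 1081 ((538.97216796875, -275.4612121582031), (174.1367950439453, 210.73403930664062), 88.48233795166016) [0.0399 0.0465]
```

View pics/crop.png

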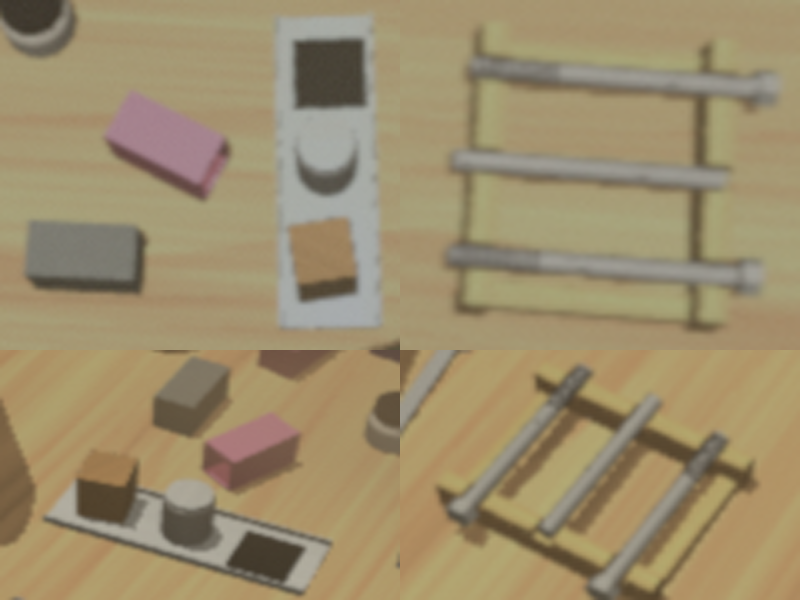

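The crop confirms it: the object at top (235,186) / scene (352,161) is the only grey pot-shaped item. Its near (-y) end looks like a plain closed face, while the pink one shows an open mouth, so I will check that end. The bolts, with heads to the right (-y), lie in the far and near slots. The headless rod is in the middle slot, and the pad is at the far place.

```bash
cat >> h.py <<'E'
def tri(a,pa,b,pb):
    o1,d1=ray(a,*pa);o2,d2=ray(b,*pb)
    s=np.linalg.lstsq(np.stack([d1,-d2],1),o2-o1,rcond=None)[0]
    p,q=o1+d1*s[0],o2+d2*s[1];return (p+q)/2,np.linalg.norm(p-q)
E
python3 - <<'E'
from h import *
t=ld("top");s=ld("scene");T=cloud(t);S=cloud(s)
print("cams",ray(t,0,0)[0].round(3),ray(s,0,0)[0].round(3))
def blob(m,box):
    M=np.zeros(m.shape,np.uint8);x0,x1,y0,y1=box;M[y0:y1,x0:x1]=m[y0:y1,x0:x1]
    k,l,st,ce=cv2.connectedComponentsWithStats(M);i=1+st[1:,4].argmax();return l==i,ce[i]
# pad: dark
pc=[]
for c,b in((t,(292,326,115,150)),(s,(355,398,205,240))):
    g=c["img"].max(2);m,ce=blob(g<75,b);pc.append(ce)
    cn=max(cv2.findContours(m.astype(np.uint8),0,1)[0],key=len)[:,0]
    w=np.array([onz(c,u,v,.006)[:2] for u,v in cn],np.float32)*1000
    print("pad",m.sum(),ce.round(1),onz(c,*ce,.006).round(4),cv2.minAreaRect(w))
print("pad tri",tri(t,pc[0],s,pc[1]))
# pot top face by height band from range
pc=[]
for c,P,b in((t,T,(215,258,172,200)),(s,S,(336,370,145,180))):
    m,ce=blob((P[...,2]>.058),b);pc.append(ce)
    cn=max(cv2.findContours(m.astype(np.uint8),0,1)[0],key=len)[:,0]
    w=np.array([onz(c,u,v,.064)[:2] for u,v in cn],np.float32)*1000
    print("pot",m.sum(),ce.round(1),onz(c,*ce,.064).round(4),cv2.minAreaRect(w),P[m][:,2].mean())
print("pot tri",tri(t,pc[0],s,pc[1]))
# pot -y end in scene
for v in range(158,176): 
    print(v,[(round(float(S[v,u,1]),3),round(float(S[v,u,2]),3)) for u in (344,347,350,353)],s["img"][v,[344,347,350,353]].mean(1).round())
# bolts: cross section via range ridges, by height > .0405
C=np.array([.539,-.276])
for n,P in(("T",T),("S",S)):
    for dx in(-.07,0,.07):
        q=P[(abs(P[...,0]-C[0]-dx)<.022)&(P[...,1]>-.40)&(P[...,1]<-.15)&(P[...,2]>.030)&(P[...,2]<.07)]
        mid=q[(abs(q[:,1]+.276)<.055)];f=np.polyfit(mid[:,1],mid[:,0],1)
        print(n,dx,len(q),"x=%.4f at y=-.276 slope %.3f"%(np.polyval(f,-.276),f[0]),"y",np.percentile(q[:,1],[0,1,99,100]).round(4),"ztop",np.percentile(mid[:,2],[50,90]).round(4))
E
```

```text
cams [ 0.119 -0.026  1.49 ] [ 0.995 -0.947  1.352]
pad 308 [308.4 131.3] [0.6506 0.0261 0.006 ] ((650.0276489257812, 25.869674682617188), (57.93584060668945, 55.26314163208008), 4.010369777679443)
pad 214 [374.1 223.2] [0.6488 0.0283 0.006 ] ((648.7672729492188, 28.91244125366211), (61.32354736328125, 58.417274475097656), 4.763529300689697)
pad tri (array([0.64951988, 0.02601943, 0.0090921 ]), np.float64(8.657518632902171e-05))
pot 542 [234.4 184.7] [0.4438 0.2364 0.064 ] ((443.6834716796875, 236.91908264160156), (53.35875701904297, 100.17040252685547), 1.1936922073364258) 0.06373936299908528
pot 250 [352.4 157.7] [0.4456 0.2355 0.064 ] ((446.4921875, 236.50711059570312), (55.5215950012207, 105.7203369140625), 1.7029184103012085) 0.08459299242183266
pot tri (array([0.44455727, 0.23697327, 0.06199658]), np.float64(0.0007136565471990569))
158 [(0.275, -0.0), (0.22, 0.068), (0.228, 0.065), (0.235, 0.064)] [126. 115. 115. 115.]
159 [(0.212, 0.064), (0.219, 0.064), (0.228, 0.061), (0.23, 0.065)] [119. 115. 115. 115.]
160 [(0.212, 0.059), (0.214, 0.063), (0.221, 0.062), (0.228, 0.062)] [11
[... 1234 characters left out ...]
81. 81. 82.]
175 [(0.19, -0.001), (0.191, 0.007), (0.188, 0.017), (0.195, 0.016)] [114.  84.  81.  87.]
T -0.07 433 x=0.4679 at y=-.276 slope 0.028 y [-0.3839 -0.3829 -0.1946 -0.1924] ztop [0.0417 0.047 ]
T 0 365 x=0.5376 at y=-.276 slope 0.025 y [-0.3672 -0.365  -0.1937 -0.1927] ztop [0.0413 0.0459]
T 0.07 420 x=0.6073 at y=-.276 slope 0.019 y [-0.3937 -0.3909 -0.2024 -0.2001] ztop [0.0418 0.046 ]
S -0.07 356 x=0.4715 at y=-.276 slope 0.017 y [-0.384  -0.3835 -0.1923 -0.1866] ztop [0.042  0.0466]
S 0 311 x=0.5409 at y=-.276 slope 0.007 y [-0.3671 -0.3648 -0.1926 -0.1885] ztop [0.0421 0.0458]
S 0.07 375 x=0.6104 at y=-.276 slope -0.009 y [-0.3921 -0.3909 -0.1997 -0.1947] ztop [0.0418 0.0465]
```

The -y end is a flat closed face at y≈0.190 (constant in range from rim to bench), so the mouth points +y. The pot top triangulates to z=0.062 (should be 0.064) and the pad to 0.009 (should be 0.006), both consistent. My plan is to grip across the 52 mm width with the tool leaning, so the 90° turn ends with the tool leaning the other way.

```bash
cat > d.py <<'E'
# delta(grasp point, yaw of closing line deg, tilt deg about closing line; +tilt: tool z leans to +y)
import numpy as np
from scipy.spatial.transform import Rotation as Ro
from station import ctrl
def Rt(yaw,tilt):
    Y=np.array([np.cos(np.radians(yaw)),np.sin(np.radians(yaw)),0])
    h=np.array([-Y[1],Y[0],0]);a=np.radians(tilt)
    Z=np.sin(a)*h+np.array([0,0,-np.cos(a)]);return np.stack([np.cross(Y,Z),Y,Z],1)
def delta(p,yaw,tilt):
    o=ctrl.get_obs();R0=Ro.from_euler("xyz",o["eef_rot"]).as_matrix();R=Rt(yaw,tilt)
    g=o["ee_pos"]+R0[:,2]*ctrl.pinch_z
    rv=Ro.from_matrix(R0.T@R).as_rotvec(degrees=True)/10
    tcp=np.asarray(p)-R[:,2]*ctrl.pinch_z
    print("t %.2f grasp %s tcp %s w %.4f F %s gf %.1f"%(o["time_s"],g.round(4),o["ee_pos"].round(4),o["grip_width"],o["force"].round(1),o["grip_force"]))
    print(" q",o["qpos"].round(2)," rot",rv.round(2)," then shift",(R.T@(tcp-o["ee_pos"])/.03).round(2)," | shift in present axes",(R0.T@(tcp-o["ee_pos"])/.03).round(2), "| world->tool rows",R.round(2).tolist())
E
python3 -c "
from d import *
delta([.4445,.248,.032],1.5,-30)
delta([.4445,.248,.25],1.5,-30)"
```

```text
t 0.10 grasp [ 0.241  -0.4941  0.192 ] tcp [ 0.241  -0.4941  0.1732] w 0.0943 F [ 0.2 -0.2  0.4] gf 0.0
 q [-1.18  0.3   1.52 -0.    1.32 -0.07]  rot [-1.72 -2.67 -6.39]  then shift [23.61  7.43 -7.57]  | shift in present axes [ 16.81 -18.97   5.27] | world->tool rows [[-0.02, 1.0, 0.01], [0.87, 0.03, -0.5], [-0.5, 0.0, -0.87]]
t 0.10 grasp [ 0.241  -0.4941  0.192 ] tcp [ 0.241  -0.4941  0.1732] w 0.0943 F [ 0.2 -0.2  0.4] gf 0.0
 q [-1.18  0.3   1.52 -0.    1.32 -0.07]  rot [-1.72 -2.67 -6.39]  then shift [ 19.98   7.43 -13.86]  | shift in present axes [ 16.81 -18.97  -2.  ] | world->tool rows [[-0.02, 1.0, 0.01], [0.87, 0.03, -0.5], [-0.5, 0.0, -0.87]]
```

```bash
python3 -m inch '1 .84 -.95 -.1 0 0 0;1 .84 -.95 -.1 0 0 0;1 .84 -.95 -.1 0 0 0;1 .84 -.95 -.1 0 0 0;1 .84 -.95 -.1 0 0 0;1 .84 -.95 -.1 0 0 0;1 .84 -.95 -.1 0 0 0;1 .84 -.95 -.1 0 0 0;1 .84 -.95 -.1 0 0 0;1 .84 -.95 -.1 0 0 0' 60
python3 -m inch '1 .84 -.95 -.1 0 0 0;1 .84 -.95 -.1 0 0 0;1 .84 -.95 -.1 0 0 0;1 .84 -.95 -.1 0 0 0;1 .84 -.95 -.1 0 0 0;1 .84 -.95 -.1 0 0 0;1 .84 -.95 -.1 0 0 0;1 .84 -.95 -.1 0 0 0;1 .84 -.95 -.1 0 0 0;1 .84 -.95 -.1 0 0 0'
python3 -m inch '1 0 0 0 -.22 -.33 -.8;1 0 0 0 -.22 -.33 -.8;1 0 0 0 -.22 -.33 -.8;1 0 0 0 -.22 -.33 -.8;1 0 0 0 -.22 -.33 -.8;1 0 0 0 -.22 -.33 -.8;1 0 0 0 -.22 -.33 -.8;1 0 0 0 -.22 -.33 -.8;1 0 0 0 0 0 0'
python3 -c "
from d import *
delta([.4445,.248,.032],1.5,-30)"
```

```text
time_s: 1.35
ee_pos: [0.3427, -0.1265, 0.2037]
eef_rot: [-3.141, 0.0, 0.454]
force: [0.1, 0.1, 0.3]
grip_width: 0.0941
grip_force: 0.0
time_s: 2.6
ee_pos: [0.4443, 0.2402, 0.2336]
eef_rot: [3.142, 0.001, 0.454]
force: [0.1, -0.4, 0.7]
grip_width: 0.0937
grip_force: 0.0
time_s: 3.72
ee_pos: [0.4437, 0.2394, 0.233]
eef_rot: [3.134, 0.525, 1.597]
force: [0.2, 0.0, -0.7]
grip_width: 0.0941
grip_force: 0.0
t 3.73 grasp [0.4433 0.2488 0.2493] tcp [0.4437 0.2394 0.233 ] w 0.0941 F [ 0.2  0.  -0.7] gf 0.0
 q [ 0.67  0.37  1.39 -0.42  1.7   0.65]  rot [0.05 0.01 0.  ]  then shift [3.6  0.03 6.29]  | shift in present axes [ 3.61 -0.01  6.28] | world->tool rows [[-0.02, 1.0, 0.01], [0.87, 0.03, -0.5], [-0.5, 0.0, -0.87]]
```

```bash
python3 -m inch '1 .51 0 .9 0 0 0;1 .51 0 .9 0 0 0;1 .51 0 .9 0 0 0;1 .51 0 .9 0 0 0;1 .51 0 .9 0 0 0;1 .51 0 .9 0 0 0;1 .51 0 .88 0 0 0;-.2 0 0 0 0 0 0;-1 0 0 0 0 0 0;-1 0 0 0 0 0 0' 60
python3 -m inch '-1 0 0 0 0 0 0;-1 0 0 0 0 0 0;-1 0 0 0 0 0 0;-1 0 0 0 0 0 0'
python3 -c "
from d import *
delta([.4445,.248,.032],1.5,-30)"
```

```text
time_s: 4.97
ee_pos: [0.4466, 0.2377, 0.0184]
eef_rot: [3.13, 0.523, 1.594]
force: [-0.3, -0.3, 1.0]
grip_width: 0.0674
grip_force: 0.0
time_s: 5.48
ee_pos: [0.4458, 0.2375, 0.0176]
eef_rot: [3.132, 0.525, 1.596]
force: [-4.2, 1.3, 6.2]
grip_width: 0.0514
grip_force: 59.9
t 5.47 grasp [0.4454 0.2469 0.0339] tcp [0.4458 0.2375 0.0176] w 0.0514 F [-4.2  1.3  6.2] gf 59.9
 q [ 0.66  0.61  1.57 -0.44  1.31  0.82]  rot [ 0.05  0.01 -0.01]  then shift [ 0.06 -0.04  0.03]  | shift in present axes [ 0.06 -0.04  0.03] | world->tool rows [[-0.02, 1.0, 0.01], [0.87, 0.03, -0.5], [-0.5, 0.0, -0.87]]
```

```bash
python3 -m inch '-1 -.2 0 -.35 0 0 0;-1 -.5 0 -.87 0 0 0;-1 -.5 0 -.87 0 0 0;-1 -.5 0 -.87 0 0 0;-1 -.5 0 -.87 0 0 0;-1 -.5 0 -.87 0 0 0;-1 -.5 0 -.87 0 0 0;-1 0 0 0 0 0 0'
python3 -c "
from d import *
delta([.6495,.027,.24],4,60)
delta([.6495,.027,.24],4,-30)
delta([.6495,.027,.068],4,60)"
```

```text
time_s: 6.48
ee_pos: [0.4449, 0.2383, 0.2113]
eef_rot: [3.129, 0.522, 1.594]
force: [0.0, -0.5, -7.5]
grip_width: 0.0517
grip_force: 59.8
t 6.47 grasp [0.4444 0.2477 0.2276] tcp [0.4449 0.2383 0.2113] w 0.0517 F [ 0.  -0.5 -7.5] gf 59.8
 q [ 0.66  0.38  1.42 -0.42  1.65  0.67]  rot [ 0.13  8.99 -0.23]  then shift [-2.92  6.31 -6.35]  | shift in present axes [-6.09  6.59  2.85] | world->tool rows [[-0.03, 1.0, -0.06], [0.5, 0.07, 0.86], [0.87, 0.0, -0.5]]
t 6.47 grasp [0.4444 0.2477 0.2276] tcp [0.4449 0.2383 0.2113] w 0.0517 F [ 0.  -0.5 -7.5] gf 59.8
 q [ 0.66  0.38  1.42 -0.42  1.65  0.67]  rot [-0.06 -0.01 -0.23]  then shift [-6.98  6.31  3.55]  | shift in present axes [-6.72  6.62  3.47] | world->tool rows [[-0.06, 1.0, 0.03], [0.86, 0.07, -0.5], [-0.5, 0.0, -0.87]]
t 6.47 grasp [0.4444 0.2477 0.2276] tcp [0.4449 0.2383 0.2113] w 0.0517 F [ 0.  -0.5 -7.5] gf 59.8
 q [ 0.66  0.38  1.42 -0.42  1.65  0.67]  rot [ 0.13  8.99 -0.23]  then shift [-7.89  6.31 -3.48]  | shift in present axes [-3.24  6.53  7.82] | world->tool rows [[-0.03, 1.0, -0.06], [0.5, 0.07, 0.86], [0.87, 0.0, -0.5]]
```

```bash
python3 -m inch '-1 -.61 .66 .28 0 0 0;-1 -.61 .66 .28 0 0 0;-1 -.61 .66 .28 0 0 0;-1 -.61 .66 .28 0 0 0;-1 -.61 .66 .28 0 0 0;-1 -.61 .66 .28 0 0 0;-1 -.61 .66 .28 0 0 0;-1 -.61 .66 .28 0 0 0;-1 -.61 .66 .28 0 0 0;-1 -.61 .66 .28 0 0 0'
python3 -m inch '-1 0 0 0 0 .6 0;-1 0 0 0 0 .9 0;-1 0 0 0 0 .9 0;-1 0 0 0 0 .9 0;-1 0 0 0 0 .9 0;-1 0 0 0 0 .9 0;-1 0 0 0 0 .9 0;-1 0 0 0 0 .9 0;-1 0 0 0 0 .9 0;-1 0 0 0 0 .9 0'
python3 -m inch '-1 0 0 0 0 .3 0;-1 0 0 0 0 0 0'
python3 - <<'E'
from d import *
from h import *
from station import camera
delta([.6495,.027,.07],4,60)
out=[]
for n,b in(("top",(260,360,70,190)),("scene",(310,430,110,240))):
    c=camera(n);np.savez(f"/tmp/{n}1.npz",**c);im=c["img"][b[2]:b[3],b[0]:b[1]];out.append(cv2.resize(im,(400,450),interpolation=cv2.INTER_CUBIC))
cv2.imwrite("pics/hold.png",np.hstack(out))
E
```

```text
time_s: 7.72
ee_pos: [0.6482, 0.0427, 0.2278]
eef_rot: [3.136, 0.524, 1.598]
force: [-0.2, 0.5, -7.3]
grip_width: 0.0515
grip_force: 59.8
time_s: 8.98
ee_pos: [0.6478, 0.0426, 0.2282]
eef_rot: [3.133, -0.998, 1.606]
force: [-0.2, 0.8, -7.4]
grip_width: 0.0516
grip_force: 59.8
time_s: 9.22
ee_pos: [0.6477, 0.0427, 0.2271]
eef_rot: [3.137, -1.046, 1.603]
force: [0.1, -0.1, -6.8]
grip_width: 0.0519
grip_force: 59.8
t 9.22 grasp [0.6481 0.0265 0.2365] tcp [0.6477 0.0427 0.2271] w 0.0519 F [ 0.1 -0.1 -6.8] gf 59.8
 q [-0.38  0.7   1.17  0.94  1.75 -0.46]  rot [ 0.21  0.01 -0.11]  then shift [-4.8   0.02  2.79]  | shift in present axes [-4.79  0.01  2.8 ] | world->tool rows [[-0.03, 1.0, -0.06], [0.5, 0.07, 0.86], [0.87, 0.0, -0.5]]
```

View pics/hold.png

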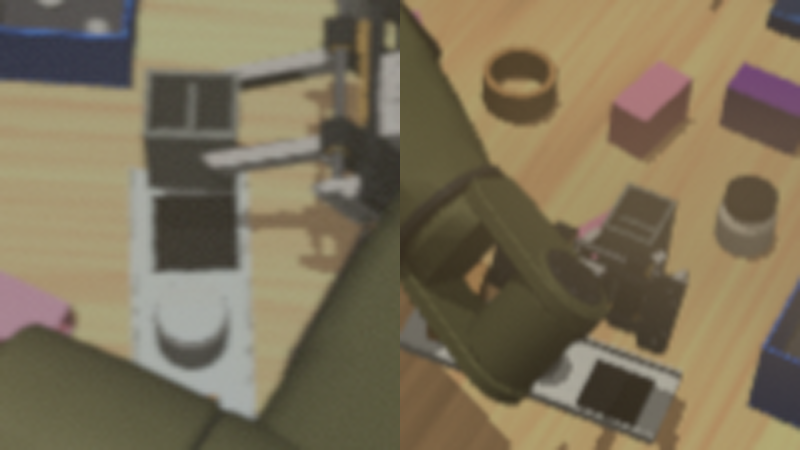

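The pot is upright with its mouth up in the grip: rim at top-view (308,97), divider visible. The pad below is clear at (308,132). I will check its tilt and centre before lowering.

Run:
```python
from h import *
t=ld("top",1);P=cloud(t)
m=np.zeros((400,640),bool);m[84:108,294:322]=1;m&=(P[...,2]>.262)&(P[...,2]<.295)
q=P[m];A=np.c_[q[:,0]-.65,q[:,1]-.027,np.ones(len(q))];f=np.linalg.lstsq(A,q[:,2],rcond=None)[0]
print(m.sum(),"slopes deg",np.degrees(f[:2]).round(1),"rim z",f[2].round(4))
v,u=np.nonzero(m)
w=np.array([onz(t,a,b,.277)[:2] for a,b in zip(u,v)],np.float32)*1000
print(cv2.minAreaRect(w), w.min(0),w.max(0))
```

```text
227 slopes deg [-5.7  1. ] rim z 0.2746
((650.4746704101562, 23.34043312072754), (57.46315383911133, 67.4234619140625), 4.023719787597656) [619.4662    -9.030646] [681.5009   57.96924]
```

```bash
python3 -m inch '-1 -.6 0 .35 .1 0 -.05;-1 -.6 0 .35 .05 0 -.05;-1 -.6 0 .35 0 0 0;-1 -.6 0 .35 0 0 0;-1 -.6 0 .35 0 0 0;-1 -.6 0 .35 0 0 0;-1 -.6 0 .35 0 0 0;-1 -.5 0 .29 0 0 0;-1 0 0 0 0 0 0'
python3 -m inch '-1 -.05 0 .03 0 0 0;-1 0 0 0 0 0 0'
python3 -c "
from d import *
delta([.6495,.026,.065],4,60)"
```

```text
time_s: 10.45
ee_pos: [0.6491, 0.0441, 0.0655]
eef_rot: [3.126, -1.047, 1.645]
force: [0.3, -0.6, -7.4]
grip_width: 0.0515
grip_force: 59.8
time_s: 10.7
ee_pos: [0.6499, 0.0439, 0.066]
eef_rot: [3.12, -1.046, 1.651]
force: [0.4, -0.9, -6.8]
grip_width: 0.0516
grip_force: 59.8
t 10.70 grasp [0.6508 0.0276 0.0754] tcp [0.6499 0.0439 0.066 ] w 0.0516 F [ 0.4 -0.9 -6.8] gf 59.8
 q [-0.37  0.91  1.2   0.91  1.62 -0.68]  rot [0.07 0.01 0.03]  then shift [-0.33 -0.06  0.13]  | shift in present axes [-0.32 -0.06  0.13] | world->tool rows [[-0.03, 1.0, -0.06], [0.5, 0.07, 0.86], [0.87, 0.0, -0.5]]
```

```bash
python3 -m inch '-1 -.15 -.04 .05 0 0 0;-1 -.14 0 .06 0 0 0;-1 0 0 0 0 0 0'
python3 -m inch '-1 -.04 0 .025 0 0 0;-1 0 0 0 0 0 0'
python3 -m inch '-1 -.03 0 .02 0 0 0;-1 0 0 0 0 0 0'
python3 -c "
from d import *
delta([.6495,.026,.065],4,60)"
```

```text
time_s: 11.08
ee_pos: [0.6484, 0.0424, 0.0556]
eef_rot: [3.124, -1.046, 1.647]
force: [0.7, 0.0, -5.6]
grip_width: 0.0515
grip_force: 59.8
time_s: 11.32
ee_pos: [0.6486, 0.0425, 0.0546]
eef_rot: [3.122, -1.046, 1.649]
force: [-1.6, 0.4, -7.2]
grip_width: 0.0518
grip_force: 59.8
time_s: 11.58
ee_pos: [0.6487, 0.0425, 0.0537]
eef_rot: [3.121, -1.046, 1.649]
force: [0.2, 0.3, -6.5]
grip_width: 0.0514
grip_force: 59.8
t 11.57 grasp [0.6496 0.0263 0.0632] tcp [0.6487 0.0425 0.0537] w 0.0514 F [ 0.2  0.3 -6.5] gf 59.8
 q [-0.37  0.93  1.2   0.91  1.61 -0.7 ]  rot [0.07 0.01 0.02]  then shift [ 0.05 -0.01 -0.04]  | shift in present axes [ 0.05 -0.01 -0.04] | world->tool rows [[-0.03, 1.0, -0.06], [0.5, 0.07, 0.86], [0.87, 0.0, -0.5]]
```

```bash
for i in 1; do python3 -m inch '-1 -.04 0 .023 0 0 0;-1 0 0 0 0 0 0' | grep -E 'force|pos'; python3 -m inch '-1 -.04 0 .023 0 0 0;-1 0 0 0 0 0 0'| grep -E 'force|pos'; done
```

```text
ee_pos: [0.6488, 0.0424, 0.0535]
force: [-4.0, -2.7, 5.5]
grip_force: 59.8
ee_pos: [0.6488, 0.0424, 0.0535]
force: [-8.1, -4.5, 14.8]
grip_force: 59.8
```

```bash
python3 -m inch '-.1 0 0 0 0 0 0;.2 0 0 0 0 0 0;.45 0 0 0 0 0 0;.45 0 0 0 0 0 0;.45 0 0 -.5 0 0 0;.45 0 0 -1 0 0 0;.45 0 0 -1 0 0 0;.45 0 0 -1 0 0 0;.45 0 0 -1 0 0 0'
python3 - <<'E'
from d import *
from h import *
from station import camera
delta([.609,-.31,.15],-1.5,40)
out=[]
for n,b in(("top",(270,450,105,205)),("scene",(255,415,170,310))):
    c=camera(n);np.savez(f"/tmp/{n}2.npz",**c);im=c["img"][b[2]:b[3],b[0]:b[1]];out.append(cv2.resize(im,(800,300) if n=="top" else (400,300),interpolation=cv2.INTER_CUBIC))
cv2.imwrite("pics/placed.png",np.vstack([out[0],np.hstack([out[1],out[1]*0])]))
t=ld("top",2);P=cloud(t)
m=np.zeros((400,640),bool);m[108:140,290:326]=1;m&=(P[...,2]>.097)&(P[...,2]<.125)
v,u=np.nonzero(m);w=np.array([onz(t,a,b,.106)[:2] for a,b in zip(u,v)],np.float32)*1000
print("rim",m.sum(),P[m][:,2].mean(),cv2.minAreaRect(w))
E
```

```text
time_s: 13.2
ee_pos: [0.6551, -0.0759, 0.1195]
eef_rot: [3.121, -1.046, 1.649]
force: [-1.2, -0.1, 0.3]
grip_width: 0.0684
grip_force: 0.0
t 13.20 grasp [ 0.656  -0.0922  0.1289] tcp [ 0.6551 -0.0759  0.1195] w 0.0684 F [-1.2 -0.1  0.3] gf 0.0
 q [-0.52  0.95  0.99  0.85  1.83 -0.63]  rot [-0.34 -1.99  0.37]  then shift [-5.35 -1.33 -5.19]  | shift in present axes [-3.18 -1.96 -6.59] | world->tool rows [[0.02, 1.0, 0.02], [0.77, -0.03, 0.64], [0.64, 0.0, -0.77]]
rim 136 0.10454192946356555 ((646.1077880859375, 24.604820251464844), (54.517822265625, 63.828861236572266), 4.00460958480835)
```

View pics/placed.png

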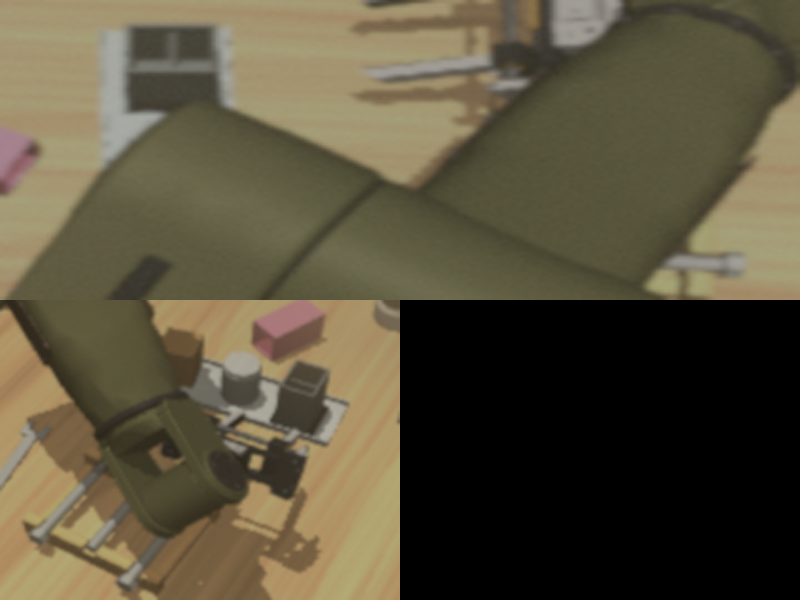

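The pot stands upright on the pad, with its rim centre at (0.647,0.025), yaw 4° and rim height 0.105. The tin and carton are unmoved in the scene view. Next is the far bolt.

```bash
python3 -m inch '.05 0 0 -.5 -.17 -1 .18;.05 0 0 -.5 -.17 -1 .18;.05 -.73 -.16 -.7 0 0 0;.05 -.73 -.16 -.7 0 0 0;.05 -.73 -.16 -.7 0 0 0;.05 -.73 -.16 -.7 0 0 0;.05 -.73 -.16 -.7 0 0 0;.05 -.73 -.16 -.7 0 0 0;.05 -.73 -.16 -.7 0 0 0;.05 0 0 0 0 0 0'
python3 - <<'E'
from d import *
from h import *
from station import camera
delta([.6085,-.3295,.036],-1.5,40)
for n in("top","scene"):
    c=camera(n);np.savez(f"/tmp/{n}3.npz",**c)
t=ld("top",3);P=cloud(t)
m=np.zeros((400,640),bool);m[108:140,290:326]=1;m&=(P[...,2]>.097)&(P[...,2]<.125)
v,u=np.nonzero(m);w=np.array([onz(t,a,b,.106)[:2] for a,b in zip(u,v)],np.float32)*1000
print("rim",m.sum(),P[m][:,2].mean(),cv2.minAreaRect(w))
E
```

```text
time_s: 14.55
ee_pos: [0.6167, -0.3111, 0.1491]
eef_rot: [-3.141, -0.697, 1.544]
force: [0.6, 0.7, -0.1]
grip_width: 0.0493
grip_force: 0.0
t 14.55 grasp [ 0.6164 -0.3232  0.1635] tcp [ 0.6167 -0.3111  0.1491] w 0.0493 F [ 0.6  0.7 -0.1] gf 0.0
 q [-0.74  0.97  0.69  0.55  1.93 -0.63]  rot [-0.  0. -0.]  then shift [-2.9  -0.26  3.12]  | shift in present axes [-2.9  -0.26  3.12] | world->tool rows [[0.02, 1.0, 0.02], [0.77, -0.03, 0.64], [0.64, 0.0, -0.77]]
rim 135 0.10456184230931456 ((646.209228515625, 24.667240142822266), (54.528656005859375, 63.750057220458984), 3.8054134845733643)
```

```bash
python3 -m inch '.05 -.58 -.06 .62 0 0 0;.05 -.58 -.06 .62 0 0 0;.05 -.58 -.06 .62 0 0 0;.05 -.58 -.06 .62 0 0 0;.05 -.58 -.05 .62 0 0 0;.05 0 0 0 0 0 0;-.4 0 0 0 0 0 0;-1 0 0 0 0 0 0;-1 0 0 0 0 0 0;-1 0 0 0 0 0 0' 60
python3 -m inch '-1 0 0 0 0 0 0;-1 0 0 0 0 0 0'
python3 -c "
from d import *
delta([.6085,-.3295,.036],-1.5,40)"
```

```text
time_s: 15.9
ee_pos: [0.6085, -0.3164, 0.0231]
eef_rot: [3.141, -0.697, 1.547]
force: [-0.2, -0.2, -0.1]
grip_width: 0.0125
grip_force: 0.0
time_s: 16.15
ee_pos: [0.6089, -0.3163, 0.024]
eef_rot: [3.14, -0.697, 1.548]
force: [0.6, -0.0, 6.4]
grip_width: 0.0004
grip_force: 3.4
t 16.15 grasp [ 0.6086 -0.3284  0.0384] tcp [ 0.6089 -0.3163  0.024 ] w 0.0004 F [ 0.6 -0.   6.4] gf 3.4
 q [-0.75  1.07  0.79  0.51  1.76 -0.75]  rot [-0.    0.    0.02]  then shift [-0.08 -0.    0.04]  | shift in present axes [-0.08 -0.    0.04] | world->tool rows [[0.02, 1.0, 0.02], [0.77, -0.03, 0.64], [0.64, 0.0, -0.77]]
```

Run:
```python
from h import *
from station import camera
out=[]
for n,b in(("top",(365,445,120,210)),("scene",(255,355,225,310))):
    c=camera(n);np.savez(f"/tmp/{n}4.npz",**c);im=c["img"][b[2]:b[3],b[0]:b[1]];out.append(cv2.resize(im,(400,450),interpolation=cv2.INTER_CUBIC))
cv2.imwrite("pics/miss.png",np.hstack(out))
```

```text
(no output)
```

View pics/miss.png

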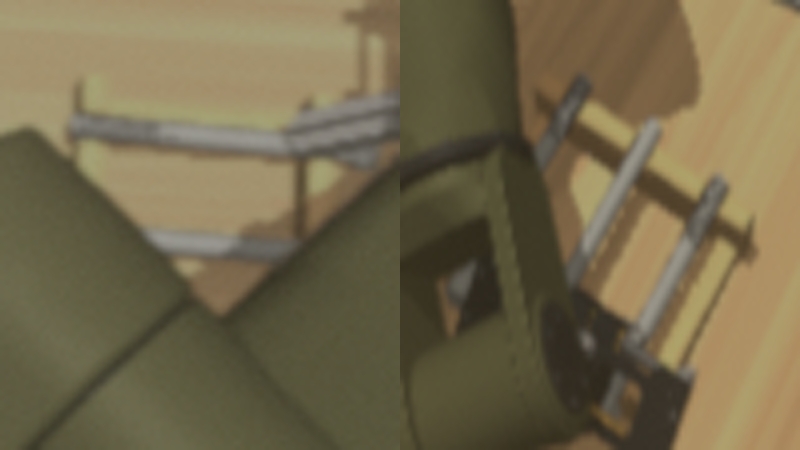

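Run:
```python
from h import *
t=ld("top",4);s=ld("scene",4);t3=ld("top",0);s3=ld("scene",0)
print("tcp px",pix(t,[.6089,-.3163,.024]),pix(s,[.6089,-.3163,.024]))
for n,c,c0 in(("T",t,t3),("S",s,s3)):
  P=cloud(c);P0=cloud(c0)
  for y in np.arange(-.39,-.195,.012):
    r=[]
    for Q in (P0,P):
      q=Q[(abs(Q[...,1]-y)<.004)&(abs(Q[...,0]-.608)<.025)&(Q[...,2]>.03)]
      r.append((len(q),)+tuple(q.mean(0)[[0,2]].round(4))+(q[:,2].max().round(3),) if len(q) else None)
    print(n,round(y,3),*r)
```

```text
tcp px [414.8828563  148.94049401] [316.74035577 287.78884088]
T -0.39 (17, np.float64(0.6055), np.float64(0.0415), np.float64(0.051)) (76, np.float64(0.6036), np.float64(0.1347), np.float64(0.165))
T -0.378 (20, np.float64(0.6061), np.float64(0.0407), np.float64(0.051)) (58, np.float64(0.605), np.float64(0.1063), np.float64(0.154))
T -0.366 (32, np.float64(0.6079), np.float64(0.0397), np.float64(0.048)) (44, np.float64(0.6019), np.float64(0.0774), np.float64(0.101))
T -0.354 (38, np.float64(0.6063), np.float64(0.0393), np.float64(0.047)) (47, np.float64(0.6012), np.float64(0.0653), np.float64(0.09))
T -0.342 (13, np.float64(0.6049), np.float64(0.0405), np.float64(0.049)) (33, np.float64(0.607), np.float64(0.0611), np.float64(0.08))
T -0.33 (11, np.float64(0.6064), np.float64(0.0425), np.float64(0.046)) (14, np.float64(0.6069), np.float64(0.0445), np.float64(0.063))
T -0.318 (11, np.float64(0.607), np.float64(0.0419), np.float64(0.047)) (14, np.float64(0.6064), np.float64(0.042), np.float64(0.047))
T -0.306 (12, np.float64(0.6064), np.float64(0.0408), np.float64(0.044)) (13, np.float
[... 2878 characters left out ...]
427), np.float64(0.047))
S -0.246 (8, np.float64(0.6124), np.float64(0.0427), np.float64(0.048)) (9, np.float64(0.6126), np.float64(0.0418), np.float64(0.047))
S -0.234 (12, np.float64(0.6118), np.float64(0.041), np.float64(0.048)) (13, np.float64(0.611), np.float64(0.0416), np.float64(0.047))
S -0.222 (32, np.float64(0.6077), np.float64(0.04), np.float64(0.048)) (24, np.float64(0.6079), np.float64(0.0392), np.float64(0.046))
S -0.21 (29, np.float64(0.6091), np.float64(0.0391), np.float64(0.047)) (37, np.float64(0.6088), np.float64(0.0391), np.float64(0.048))
S -0.198 (9, np.float64(0.6091), np.float64(0.0377), np.float64(0.044)) (6, np.float64(0.6089), np.float64(0.0405), np.float64(0.045))
```

The fingers shut on top of the bolt: the bolt is unmoved, and the fingertip shows at about u=422 where the reported TCP projects to u=415. I will back off and measure the true fingertip in both views.

```bash
python3 -m inch '-1 0 0 -.7 0 0 0;-1 0 0 -.9 0 0 0;-1 0 0 -.9 0 0 0;-1 0 0 0 0 0 0'
python3 - <<'E'
from h import *
from d import *
from station import camera
delta([.6085,-.3295,.036],-1.5,40)
out=[];o=ctrl.get_obs();R=Ro.from_euler("xyz",o["eef_rot"]).as_matrix()
for n in("top","scene"):
    c=camera(n);np.savez(f"/tmp/{n}5.npz",**c);p=pix(c,o["ee_pos"]);g=pix(c,o["ee_pos"]-R[:,2]*.0188)
    b=np.round(p).astype(int)-[25,20]
    im=cv2.resize(c["img"][b[1]:b[1]+45,b[0]:b[0]+40],(400,450),interpolation=cv2.INTER_CUBIC)
    for q,col in((p,(0,0,255)),(g,(0,255,0))): cv2.circle(im,tuple(np.int32((q-b+.5)*10)),4,col,-1)
    out.append(im);print(n,"crop origin",b,"tcp px",p.round(1),"grasp",g.round(1))
cv2.imwrite("pics/tip.png",np.hstack(out))
E
```

```text
time_s: 16.75
ee_pos: [0.6075, -0.3658, 0.0813]
eef_rot: [3.139, -0.695, 1.547]
force: [0.1, -0.0, -0.5]
grip_width: 0.0007
grip_force: 0.0
t 16.75 grasp [ 0.6071 -0.3778  0.0957] tcp [ 0.6075 -0.3658  0.0813] w 0.0007 F [ 0.1 -0.  -0.5] gf 0.0
 q [-0.79  1.12  0.57  0.52  1.93 -0.7 ]  rot [0.01 0.02 0.01]  then shift [-0.04  0.    2.56]  | shift in present axes [-0.04 -0.    2.56] | world->tool rows [[0.02, 1.0, 0.02], [0.77, -0.03, 0.64], [0.64, 0.0, -0.77]]
top crop origin [410 125] tcp px [434.9 144.7] grasp [440.  143.6]
scene crop origin [283 271] tcp px [308.1 290.7] grasp [305.8 291.3]
```

View pics/tip.png

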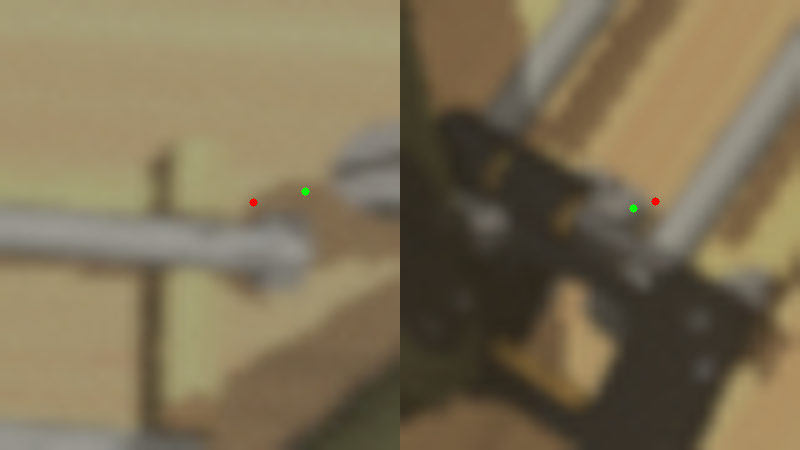

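The true fingertip in the top view is at about (443.5,142), while the reported TCP projects to (434.9,144.7). The tips therefore end about 31 mm short of the reported TCP, and the hold picture shows the same on the pot. From here I use an effective grasp point 48 mm behind the reported TCP.

```bash
sed -i 's/ctrl.pinch_z/PZ/g; s/^def Rt/PZ=-.048\ndef Rt/' d.py; python3 -c "
from d import *
delta([.608,-.327,.036],-1.5,40)"
```

```text
t 16.85 grasp [ 0.6065 -0.3948  0.1159] tcp [ 0.6072 -0.3639  0.0792] w 0.0002 F [ 0.4 -0.1 -0.5] gf 0.0
 q [-0.79  1.12  0.58  0.52  1.93 -0.7 ]  rot [-0.01  0.    0.01]  then shift [ 0.02 -0.    3.49]  | shift in present axes [0.02 0.   3.49] | world->tool rows [[0.02, 1.0, 0.02], [0.77, -0.03, 0.64], [0.64, 0.0, -0.77]]
```

```bash
python3 -m inch '.05 0 0 0 0 0 0;.05 0 0 0 0 0 0;.05 0 0 0 0 0 0;.05 0 0 0 0 0 0;.05 0 0 .9 0 0 0;.05 0 0 .9 0 0 0;.05 0 0 .9 0 0 0;.05 0 0 .79 0 0 0;.05 0 0 0 0 0 0' 60
python3 -m inch '-.3 0 0 0 0 0 0;-1 0 0 0 0 0 0;-1 0 0 0 0 0 0;-1 0 0 0 0 0 0;-1 0 0 0 0 0 0'
python3 -c "
from d import *
delta([.608,-.327,.036],-1.5,40)"
```

```text
time_s: 17.98
ee_pos: [0.6085, -0.2961, -0.001]
eef_rot: [-3.139, -0.699, 1.546]
force: [-0.9, 0.6, 0.1]
grip_width: 0.0494
grip_force: 0.0
time_s: 18.6
ee_pos: [0.6089, -0.2976, 0.0002]
eef_rot: [3.141, -0.697, 1.547]
force: [-0.7, -1.5, 1.5]
grip_width: 0.0147
grip_force: 60.0
t 18.60 grasp [ 0.6082 -0.3284  0.037 ] tcp [ 6.089e-01 -2.976e-01  2.000e-04] w 0.0147 F [-0.7 -1.5  1.5] gf 60.0
 q [-0.73  1.07  0.85  0.52  1.7  -0.77]  rot [-0.    0.01  0.01]  then shift [ 0.02 -0.01  0.06]  | shift in present axes [ 0.02 -0.01  0.06] | world->tool rows [[0.02, 1.0, 0.02], [0.77, -0.03, 0.64], [0.64, 0.0, -0.77]]
```

```bash
python3 -m inch '-1 .3 0 -.36 0 0 0;-1 .64 0 -.77 0 0 0;-1 .64 0 -.77 0 0 0;-1 .64 0 -.77 0 0 0;-1 .64 0 -.77 0 0 0;-1 .64 0 -.77 0 0 0;-1 .64 0 -.77 0 0 0;-1 0 0 0 0 0 0'
python3 - <<'E'
from d import *
delta([.648,.0105,.275],4,-50)
delta([.648,.0105,.275],4,40)
E
```

```text
time_s: 19.6
ee_pos: [0.6094, -0.2984, 0.1984]
eef_rot: [3.135, -0.693, 1.551]
force: [-1.3, -0.2, -2.1]
grip_width: 0.0147
grip_force: 60.0
t 19.60 grasp [ 0.6085 -0.329   0.2354] tcp [ 0.6094 -0.2984  0.1984] w 0.0147 F [-1.3 -0.2 -2.1] gf 60.0
 q [-0.73  0.9   0.7   0.56  1.97 -0.6 ]  rot [-0.02 -8.96 -0.6 ]  then shift [ 4.59  2.   -7.84]  | shift in present axes [7.97 1.16 4.65] | world->tool rows [[-0.04, 1.0, 0.05], [0.64, 0.07, -0.76], [-0.77, 0.0, -0.64]]
t 19.60 grasp [ 0.6085 -0.329   0.2354] tcp [ 0.6094 -0.2984  0.1984] w 0.0147 F [-1.3 -0.2 -2.1] gf 60.0
 q [-0.73  0.9   0.7   0.56  1.97 -0.6 ]  rot [ 0.37  0.03 -0.39]  then shift [9.44 2.   6.19]  | shift in present axes [9.58 0.95 6.23] | world->tool rows [[-0.05, 1.0, -0.04], [0.76, 0.07, 0.64], [0.64, 0.0, -0.77]]
```

```bash
python3 -m inch '-1 .8 .12 .46 0 0 0;-1 .8 .12 .46 0 0 0;-1 .8 .12 .46 0 0 0;-1 .8 .12 .46 0 0 0;-1 .8 .12 .46 0 0 0;-1 .8 .12 .46 0 0 0;-1 .8 .12 .46 0 0 0;-1 .8 .12 .46 0 0 0;-1 .8 .12 .46 0 0 0;-1 .8 .12 .46 0 0 0'
python3 -m inch '-1 0 0 0 0 -.6 -.06;-1 0 0 0 0 -.9 -.06;-1 0 0 0 0 -.9 -.06;-1 0 0 0 0 -.9 -.06;-1 0 0 0 0 -.9 -.06;-1 0 0 0 0 -.9 -.06;-1 0 0 0 0 -.9 -.06;-1 0 0 0 0 -.9 -.06;-1 0 0 0 0 -.9 -.06;-1 0 0 0 0 -.9 -.06'
python3 -m inch '-1 0 0 0 0 -.26 0;-1 0 0 0 0 0 0;-1 0 0 0 0 0 0'
python3 - <<'E'
from d import *
from h import *
from station import camera
delta([.648,.0105,.26],4,-50)
out=[]
for n,b in(("top",(260,360,60,160)),("scene",(310,430,110,240))):
    c=camera(n);np.savez(f"/tmp/{n}6.npz",**c);im=c["img"][b[2]:b[3],b[0]:b[1]];out.append(cv2.resize(im,(400,450),interpolation=cv2.INTER_CUBIC))
cv2.imwrite("pics/bolt1.png",np.hstack(out))
E
```

```text
time_s: 20.85
ee_pos: [0.6516, -0.0246, 0.2429]
eef_rot: [-3.141, -0.697, 1.547]
force: [0.0, -0.5, -2.9]
grip_width: 0.0149
grip_force: 60.0
time_s: 22.1
ee_pos: [0.6516, -0.0249, 0.2431]
eef_rot: [-3.139, 0.826, 1.645]
force: [0.5, 0.4, -2.6]
grip_width: 0.0149
grip_force: 60.0
time_s: 22.48
ee_pos: [0.6516, -0.0262, 0.2431]
eef_rot: [-3.138, 0.866, 1.643]
force: [0.1, 0.1, -2.5]
grip_width: 0.0149
grip_force: 60.0
t 22.48 grasp [0.6491 0.0103 0.2742] tcp [ 0.6516 -0.0262  0.2431] w 0.0149 F [ 0.1  0.1 -2.5] gf 60.0
 q [ 0.25  0.59  1.19 -0.85  1.57  0.28]  rot [-0.01 -0.04  0.01]  then shift [ 0.36 -0.03  0.3 ]  | shift in present axes [ 0.36 -0.03  0.3 ] | world->tool rows [[-0.04, 1.0, 0.05], [0.64, 0.07, -0.76], [-0.77, 0.0, -0.64]]
```

View pics/bolt1.png

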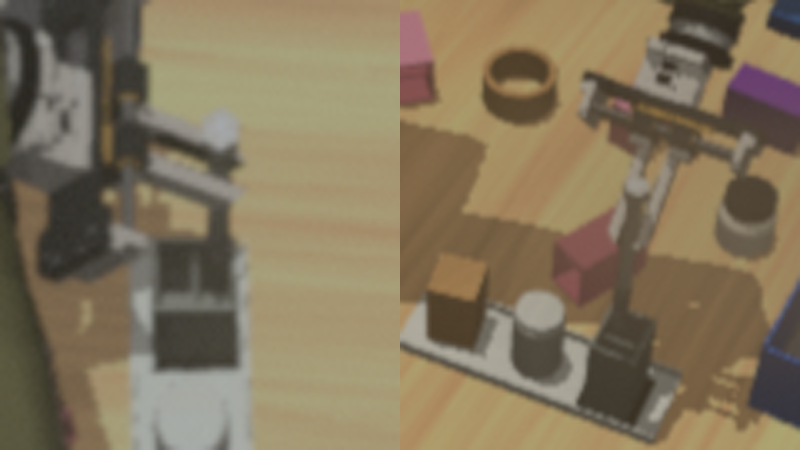

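The bolt hangs head up above the pot: head at top-view (315,88), thread end at scene about (376.6,199.5). I will check both ends against the -y bay.

Run:
```python
from h import *
t=ld("top",6);s=ld("scene",6)
print("head top-view",onz(t,315.3,88.4,.338),"head scene",onz(s,310+238*.3,110+185*130/450,.335))
print("head tri",tri(t,(315.3,88.4),s,(310+238*.3,110+187*130/450)))
print("thread",onz(s,376.6,199.5,.145),"expected px of thread if vertical",pix(s,[.6491,.0103,.145]),"head",pix(t,[.6491,.0103,.338]),pix(s,[.6491,.0103,.338]))
P=cloud(s);P2=cloud(t)
for Q,n in((P,"S"),(P2,"T")):
  for a,b in((.15,.18),(.18,.21),(.21,.24),(.29,.325),(.33,.345)):
    q=Q[(abs(Q[...,0]-.648)<.035)&(abs(Q[...,1]-.01)<(.035 if b<.25 else .02))&(Q[...,2]>a)&(Q[...,2]<b)]
    print(n,a,b,len(q),np.median(q,0).round(4) if len(q) else "")
```

```text
head top-view [0.64834658 0.00518227 0.338     ] head scene [0.65064865 0.01001629 0.335     ]
head tri (array([0.65091831, 0.00618596, 0.33518659]), np.float64(0.002959257808484963))
thread [0.64706908 0.02358235 0.145     ] expected px of thread if vertical [375.43049085 202.29637842] head [313.32839843  87.99562604] [381.08396955 162.52624833]
S 0.15 0.18 28 [0.6521 0.0028 0.163 ]
S 0.18 0.21 31 [0.6512 0.0034 0.1959]
S 0.21 0.24 26 [0.653  0.003  0.2259]
S 0.29 0.325 72 [0.6559 0.0075 0.2987]
S 0.33 0.345 45 [0.65   0.0072 0.3342]
T 0.15 0.18 23 [0.6424 0.0048 0.169 ]
T 0.18 0.21 23 [0.6431 0.005  0.1958]
T 0.21 0.24 21 [0.6427 0.0077 0.2233]
T 0.29 0.325 80 [0.641  0.0204 0.298 ]
T 0.33 0.345 74 [0.649  0.006  0.3351]
```

```bash
python3 -m inch '-1 .06 -.02 -.08 0 0 0;-1 0 0 0 0 0 0;-1 .42 0 .35 0 0 0;-1 .42 0 .35 0 0 0;-1 .42 0 .35 0 0 0;-1 .42 0 .35 0 0 0;-1 0 0 0 0 0 0'
python3 -c "
from d import *
delta([.648,.0135,.145],4,-50)"
```

```text
time_s: 23.45
ee_pos: [0.65, -0.023, 0.1754]
eef_rot: [-3.132, 0.868, 1.648]
force: [-0.4, -0.5, -0.9]
grip_width: 0.015
grip_force: 60.0
t 23.45 grasp [0.6476 0.0136 0.2064] tcp [ 0.65   -0.023   0.1754] w 0.0150 F [-0.4 -0.5 -0.9] gf 60.0
 q [ 0.26  0.65  1.25 -0.85  1.5   0.37]  rot [-0.02 -0.03  0.03]  then shift [1.56 0.02 1.32]  | shift in present axes [1.55 0.03 1.32] | world->tool rows [[-0.04, 1.0, 0.05], [0.64, 0.07, -0.76], [-0.77, 0.0, -0.64]]
```

```bash
python3 -m inch '-1 .5 0 .42 0 0 0;-1 .5 0 .42 0 0 0;-1 .5 0 .42 0 0 0;-1 0 0 0 0 0 0'
python3 -m inch '-.4 0 0 0 0 0 0;0 0 0 0 0 0 0;0 0 0 0 0 0 0;0 0 0 -.5 0 0 0;0 0 0 -1 0 0 0;0 0 0 -1 0 0 0;0 0 0 -1 0 0 0;0 0 0 -1 0 0 0;0 -.7 0 -.8 0 0 0;0 -.7 0 -.8 0 0 0'
python3 - <<'E'
from d import *
from h import *
from station import camera
delta([.4695,-.318,.16],-1.5,40)
out=[]
for n,b in(("top",(260,360,60,160)),("scene",(310,430,110,240))):
    c=camera(n);np.savez(f"/tmp/{n}7.npz",**c);im=c["img"][b[2]:b[3],b[0]:b[1]];out.append(cv2.resize(im,(400,450),interpolation=cv2.INTER_CUBIC))
cv2.imwrite("pics/bolt1in.png",np.hstack(out))
E
```

```text
time_s: 23.95
ee_pos: [0.6495, -0.0228, 0.1162]
eef_rot: [-3.131, 0.868, 1.649]
force: [0.8, -0.5, -2.5]
grip_width: 0.0142
grip_force: 60.0
time_s: 25.2
ee_pos: [0.6425, 0.0908, 0.2705]
eef_rot: [-3.137, 0.867, 1.645]
force: [0.7, -0.6, 0.8]
grip_width: 0.0467
grip_force: 0.0
t 25.20 grasp [0.6401 0.1273 0.3015] tcp [0.6425 0.0908 0.2705] w 0.0467 F [ 0.7 -0.6  0.8] gf 0.0
 q [ 0.42  0.67  1.01 -0.82  1.77  0.31]  rot [0.03 8.96 0.62]  then shift [-12.92  -5.41  -4.43]  | shift in present axes [-4.11 -6.6  12.46] | world->tool rows [[0.02, 1.0, 0.02], [0.77, -0.03, 0.64], [0.64, 0.0, -0.77]]
```

View pics/bolt1in.png

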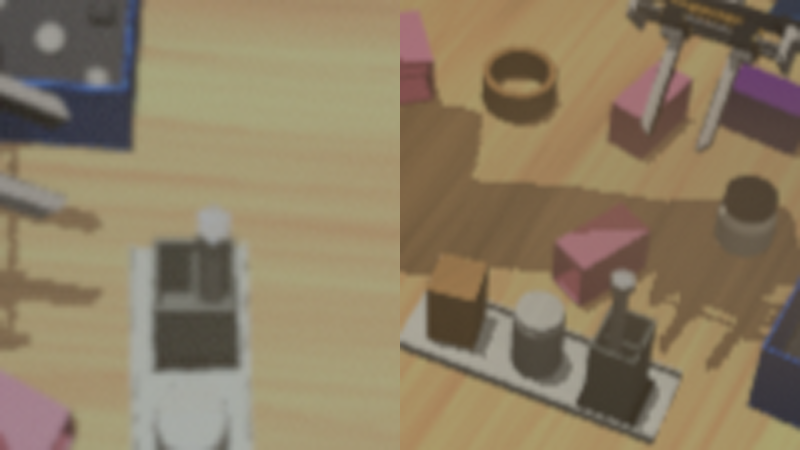

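Bolt 1 stands head up in the -y bay: top-view head (313,108), scene head (377,191). Now the near bolt.

```bash
python3 -m inch '0 -.36 -.47 .83 0 0 0;0 -.36 -.47 .83 0 0 0;0 -.36 -.47 .83 0 0 0;0 -.36 -.47 .83 0 0 0;0 -.36 -.47 .83 0 0 0;0 -.36 -.47 .83 0 0 0;0 -.36 -.47 .83 0 0 0;0 -.36 -.47 .83 0 0 0;0 -.36 -.47 .83 0 0 0;0 -.36 -.47 .83 0 0 0'
python3 -m inch '0 -.36 -.47 .83 0 0 0;0 -.36 -.47 .83 0 0 0;0 -.36 -.47 .83 0 0 0;0 -.36 -.47 .83 0 0 0;0 0 0 0 0 .9 .06;0 0 0 0 0 .9 .06;0 0 0 0 0 .9 .06;0 0 0 0 0 .9 .06;0 0 0 0 0 .9 .06;0 0 0 0 0 .9 .06'
python3 -m inch '0 0 0 0 0 .9 .06;0 0 0 0 0 .9 .06;0 0 0 0 0 .9 .06;0 0 0 0 0 .86 .06;0 0 0 0 0 0 0'
python3 -c "
from d import *
delta([.4685,-.3195,.036],-1.5,40)"
```

```text
time_s: 26.55
ee_pos: [0.5195, -0.1799, 0.1902]
eef_rot: [-3.136, 0.867, 1.645]
force: [0.4, -0.1, 0.4]
grip_width: 0.0468
grip_force: 0.0
time_s: 27.8
ee_pos: [0.4714, -0.2867, 0.1601]
eef_rot: [3.12, -0.081, 1.587]
force: [0.2, 0.1, -0.8]
grip_width: 0.0465
grip_force: 0.0
time_s: 28.42
ee_pos: [0.4703, -0.2875, 0.1571]
eef_rot: [3.14, -0.701, 1.546]
force: [1.1, -0.1, -0.1]
grip_width: 0.0469
grip_force: 0.0
t 28.43 grasp [ 0.4695 -0.3185  0.1938] tcp [ 0.4703 -0.2875  0.1571] w 0.0469 F [ 1.1 -0.1 -0.1] gf 0.0
 q [-0.86  0.64  1.23  0.46  1.8  -0.85]  rot [ 0.   -0.02  0.  ]  then shift [-3.41 -0.03  4.01]  | shift in present axes [-3.42 -0.04  4.  ] | world->tool rows [[0.02, 1.0, 0.02], [0.77, -0.03, 0.64], [0.64, 0.0, -0.77]]
```

```bash
python3 -m inch '0 -.57 0 .67 0 0 0;0 -.57 0 .67 0 0 0;0 -.57 0 .67 0 0 0;0 -.57 0 .67 0 0 0;0 -.57 -.02 .67 0 0 0;0 -.57 -.02 .67 0 0 0;0 0 0 0 0 0 0;-.3 0 0 0 0 0 0;-1 0 0 0 0 0 0;-1 0 0 0 0 0 0' 60
python3 -m inch '-1 0 0 0 0 0 0;-1 0 0 0 0 0 0;-1 0 0 0 0 0 0'
python3 -c "
from d import *
delta([.4685,-.3195,.036],-1.5,40)"
python3 -m inch '-1 .3 0 -.36 0 0 0;-1 .64 0 -.77 0 0 0;-1 .64 0 -.77 0 0 0;-1 .64 0 -.77 0 0 0;-1 .64 0 -.77 0 0 0;-1 .64 0 -.77 0 0 0;-1 .64 0 -.77 0 0 0;-1 .64 0 -.77 0 0 0;-1 0 0 0 0 0 0'
python3 - <<'E'
from d import *
from h import *
delta([.646,.0435,.29],4,-50)
from station import camera
t=camera("top");s=camera("scene");np.savez("/tmp/top8.npz",**t);np.savez("/tmp/scene8.npz",**s)
for c,n in((t,"T"),(s,"S")):
  P=cloud(c);q=P[(abs(P[...,0]-.647)<.06)&(abs(P[...,1]-.02)<.06)&(P[...,2]>.19)&(P[...,2]<.22)];print(n,"head1",len(q),np.median(q,0).round(4) if len(q) else "")
  for a,b in((.12,.15),(.15,.185)):
    q=P[(abs(P[...,0]-.647)<.05)&(abs(P[...,1]-.02)<.05)&(P[...,2]>a)&(P[...,2]<b)];print(n,a,len(q),np.median(q,0).round(4) if len(q) else "")
E
```

```text
time_s: 29.68
ee_pos: [0.4706, -0.2885, 0.0017]
eef_rot: [3.135, -0.696, 1.551]
force: [0.4, -0.5, -0.3]
grip_width: 0.0206
grip_force: 0.0
time_s: 30.05
ee_pos: [0.4705, -0.2885, 0.0014]
eef_rot: [3.136, -0.697, 1.551]
force: [-1.3, -1.4, 5.7]
grip_width: 0.0148
grip_force: 60.0
t 30.05 grasp [ 0.4696 -0.3193  0.0382] tcp [ 0.4705 -0.2885  0.0014] w 0.0148 F [-1.3 -1.4  5.7] gf 60.0
 q [-0.86  0.83  1.31  0.45  1.56 -0.97]  rot [0.01 0.01 0.03]  then shift [-0.05 -0.04  0.05]  | shift in present axes [-0.05 -0.04  0.05] | world->tool rows [[0.02, 1.0, 0.02], [0.77, -0.03, 0.64], [0.64, 0.0, -0.77]]
time_s: 31.18
ee_pos: [0.4698, -0.2895, 0.2273]
eef_rot: [3.133, -0.694, 1.553]
force: [0.1, 0.3, -4.5]
grip_width: 0.0146
grip_force: 60.0
t 31.18 grasp [ 0.4688 -0.3202  0.2641] tcp [ 0.4698 -0.2895  0.2273] w 0.0146 F [ 0.1  0.3 -4.5] gf 60.0
 q [-0.86  0.58  1.15  0.48  1.91 -0.8 ]  rot [-0.01 -8.97 -0.6 ]  then shift [ 5.25  6.63 -7.91]  | shift in present axes [8.35 5.73 5.62] | world->tool rows [[-0.04, 1.0, 0.05], [0.64, 0.07, -0.76], [-0.77, 0.0, -0.64]]
T head1 72 [0.6441 0.0105 0.2015]
T 0.12 19 [0.6408 0.0104 0.1313]
T 0.15 17 [0.6408 0.0104 0.1651]
S head1 50 [0.649  0.0096 0.202 ]
S 0.12 25 [0.6494 0.0077 0.1359]
S 0.15 30 [0.6495 0.0074 0.1686]
```

```bash
python3 -m inch '-1 .9 .57 .48 0 0 0;-1 .9 .57 .48 0 0 0;-1 .9 .57 .48 0 0 0;-1 .9 .57 .48 0 0 0;-1 .9 .57 .48 0 0 0;-1 .9 .57 .48 0 0 0;-1 .9 .57 .48 0 0 0;-1 .9 .57 .48 0 0 0;-1 .9 .57 .48 0 0 0;-1 .9 .57 .48 0 0 0'
python3 -m inch '-1 0 0 0 0 -.6 -.06;-1 0 0 0 0 -.9 -.06;-1 0 0 0 0 -.9 -.06;-1 0 0 0 0 -.9 -.06;-1 0 0 0 0 -.9 -.06;-1 0 0 0 0 -.9 -.06;-1 0 0 0 0 -.9 -.06;-1 0 0 0 0 -.9 -.06;-1 0 0 0 0 -.9 -.06;-1 0 0 0 0 -.9 -.06'
python3 -m inch '-1 0 0 0 0 -.26 0;-1 0 0 0 0 0 0;-1 0 0 0 0 0 0'
python3 - <<'E'
from d import *
from h import *
from station import camera
delta([.646,.0445,.26],4,-50)
o=ctrl.get_obs();zg=o["ee_pos"][2]+.031
for n in("top","scene"):
  c=camera(n);np.savez(f"/tmp/{n}9.npz",**c);P=cloud(c)
  for a,b in((zg-.12,zg-.09),(zg-.09,zg-.06),(zg-.06,zg-.03),(zg+.057,zg+.075)):
    q=P[(abs(P[...,0]-.646)<.035)&(abs(P[...,1]-.04)<.028)&(P[...,2]>a)&(P[...,2]<b)];print(n,round(a,3),len(q),np.median(q,0).round(4) if len(q) else "")
E
```

```text
time_s: 32.52
ee_pos: [0.6475, 0.0072, 0.2872]
eef_rot: [3.14, -0.698, 1.548]
force: [-0.3, -0.1, -3.8]
grip_width: 0.0147
grip_force: 60.0
time_s: 33.78
ee_pos: [0.6471, 0.0067, 0.2875]
eef_rot: [-3.138, 0.828, 1.646]
force: [0.2, -0.7, -3.5]
grip_width: 0.0147
grip_force: 60.0
time_s: 34.15
ee_pos: [0.6473, 0.0059, 0.2887]
eef_rot: [-3.141, 0.867, 1.641]
force: [-0.1, 0.9, -2.6]
grip_width: 0.0149
grip_force: 60.0
t 34.15 grasp [0.6448 0.0424 0.3198] tcp [0.6473 0.0059 0.2887] w 0.0149 F [-0.1  0.9 -2.6] gf 60.0
 q [ 0.3   0.58  1.1  -0.84  1.67  0.24]  rot [ 0.   -0.03  0.  ]  then shift [1.56 0.05 1.23]  | shift in present axes [1.55 0.05 1.24] | world->tool rows [[-0.04, 1.0, 0.05], [0.64, 0.07, -0.76], [-0.77, 0.0, -0.64]]
top 0.2 47 [0.6395 0.0304 0.2056]
top 0.23 27 [0.6389 0.0354 0.2436]
top 0.26 20 [0.6386 0.0346 0.2726]
top 0.377 78 [0.644  0.037  0.3813]
scene 0.2 51 [0.6475 0.0322 0.2063]
scene 0.23 34 [0.6477 0.0339 0.2445]
scene 0.26 26 [0.6479 0.0348 0.2754]
scene 0.377 47 [0.6462 0.037  0.3821]
```

```bash
python3 -m inch '-1 .08 .02 -.09 0 0 0;-1 0 0 0 0 0 0;-1 .48 0 .4 0 0 0;-1 .48 0 .4 0 0 0;-1 .48 0 .4 0 0 0;-1 .48 0 .4 0 0 0;-1 .48 0 .4 0 0 0;-1 .48 0 .4 0 0 0;-1 0 0 0 0 0 0'
python3 - <<'E'
from d import *
from h import *
from station import camera
delta([.646,.0455,.147],4,-50)
for n in("top","scene"):
  c=camera(n);P=cloud(c)
  for y0,a,b in((.04,.115,.135),(.04,.135,.165),(.01,.12,.18),(.01,.19,.21)):
    q=P[(abs(P[...,0]-.646)<.035)&(abs(P[...,1]-y0)<.015)&(P[...,2]>a)&(P[...,2]<b)];print(n,y0,round(a,3),len(q),np.median(q,0).round(4) if len(q) else "")
E
```

```text
time_s: 35.38
ee_pos: [0.6472, 0.0106, 0.1748]
eef_rot: [-3.138, 0.869, 1.644]
force: [-0.5, 0.2, -2.6]
grip_width: 0.0148
grip_force: 60.0
t 35.38 grasp [0.6447 0.0471 0.2058] tcp [0.6472 0.0106 0.1748] w 0.0148 F [-0.5  0.2 -2.6] gf 60.0
 q [ 0.31  0.67  1.23 -0.84  1.54  0.4 ]  rot [-0.01 -0.02  0.01]  then shift [1.46 0.04 1.3 ]  | shift in present axes [1.45 0.05 1.31] | world->tool rows [[-0.04, 1.0, 0.05], [0.64, 0.07, -0.76], [-0.77, 0.0, -0.64]]
top 0.04 0.115 17 [0.6383 0.0404 0.1289]
top 0.04 0.135 20 [0.6384 0.04   0.1501]
top 0.01 0.12 37 [0.6406 0.0104 0.146 ]
top 0.01 0.19 70 [0.6442 0.0105 0.2016]
scene 0.04 0.115 11 [0.6513 0.0399 0.1247]
scene 0.04 0.135 12 [0.6517 0.0406 0.1498]
scene 0.01 0.12 52 [0.6491 0.0081 0.1498]
scene 0.01 0.19 51 [0.6486 0.0105 0.2009]
```

```bash
python3 -m inch '-1 .06 .03 -.07 0 0 0;-1 .39 0 .33 0 0 0;-1 .39 0 .33 0 0 0;-1 .39 0 .33 0 0 0;-1 .35 0 .29 0 0 0;-1 0 0 0 0 0 0'
python3 -m inch '-.6 0 0 0 0 0 0;-.35 0 0 0 0 0 0;-.2 0 0 0 0 0 0;-.2 0 0 0 0 0 0;-.2 0 0 -.4 0 0 0;-.2 0 0 -1 0 0 0;-.2 0 0 -1 0 0 0;-.2 0 0 -1 0 0 0;-.2 0 0 -1 0 0 0;-.2 0 0 0 0 0 0'
python3 - <<'E'
from d import *
from h import *
from station import camera
delta([.646,.0455,.147],4,-50)
out=[]
for n,b in(("top",(260,360,90,215)),("scene",(290,430,150,290))):
    c=camera(n);im=c["img"][b[2]:b[3],b[0]:b[1]];out.append(cv2.resize(im,(400,500),interpolation=cv2.INTER_CUBIC));P=cloud(c)
    q=P[(abs(P[...,0]-.646)<.04)&(abs(P[...,1]-.026)<.05)&(P[...,2]>.19)&(P[...,2]<.22)];print(n,len(q),q[q[:,1]<.026].mean(0),q[q[:,1]>.026].mean(0))
cv2.imwrite("pics/final.png",np.hstack(out))
E
```

```text
time_s: 36.22
ee_pos: [0.6479, 0.0135, 0.1154]
eef_rot: [-3.139, 0.868, 1.643]
force: [0.0, -2.1, -3.6]
grip_width: 0.0147
grip_force: 60.0
time_s: 37.48
ee_pos: [0.6415, 0.1161, 0.2038]
eef_rot: [3.137, 0.867, 1.639]
force: [0.2, -0.8, 0.7]
grip_width: 0.0378
grip_force: 0.0
t 37.48 grasp [0.6388 0.1526 0.2349] tcp [0.6415 0.1161 0.2038] w 0.0378 F [ 0.2 -0.8  0.7] gf 0.0
 q [ 0.45  0.74  1.05 -0.8   1.71  0.42]  rot [ 0.02 -0.03 -0.  ]  then shift [-0.06 -0.02  4.62]  | shift in present axes [-0.09 -0.04  4.62] | world->tool rows [[-0.04, 1.0, 0.05], [0.64, 0.07, -0.76], [-0.77, 0.0, -0.64]]
top 140 [0.6454312  0.0105793  0.20102021] [0.64481611 0.04448885 0.20155487]
scene 98 [0.64808765 0.01069816 0.20038352] [0.64798654 0.04374638 0.20112   ]
```

View pics/final.png

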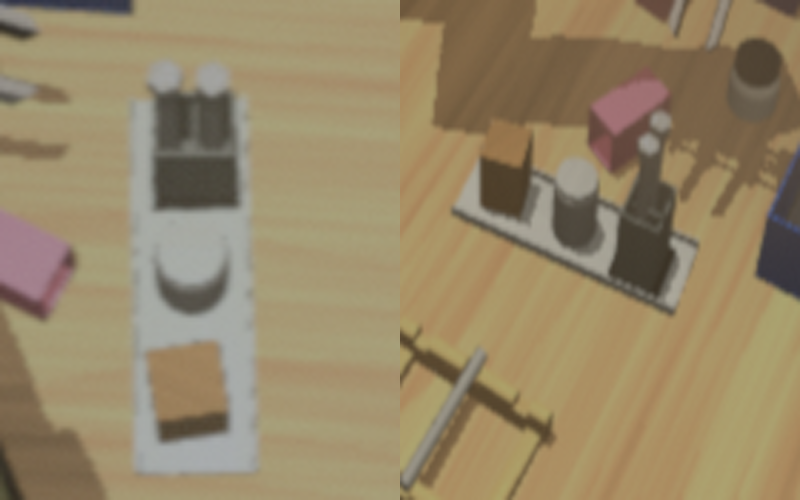

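Both bolts stand head up, one in each bay: heads at top-view (301,109) and (313,109). The pot is upright on the pad, the tin and carton are in place, the rod is still in its cradle, and the gripper is clear.

```bash
python3 -c "
from station import ticket
print(ticket.hand_in())"
```

```text
the job is handed in; nothing more can be done
None
```

The job is handed in at about 37 s of the 72 s allowed: the pot stands upright on the pad with one bolt head up in each bay, and the rod, tin and carton are where they were.

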